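# Fetch the drill-bit caddy from the tool cabinet

### The arm

A 7-joint arm with a two-finger parallel gripper is mounted at the origin on a cart in front of the work surface, level with it; the furniture and walls round the work are solid. World frame = base frame: x ahead of the robot, y to its left, z up, the work surface at z = 0. Lengths are in m, angles in rad, forces in N, time in s.
With the tool pointing down it reaches from about 0.425 to 1.025 m from the base axis. Payload 3.6 kg.
Tool frame: the origin (TCP) lies at the very end of the fingers, on their centre line; the grasp point (between the pads) lies robot.pinch_z behind it (robot.pinch_z is the distance from the TCP to the grasp point, in m); z points along the fingers, y is the line along which they close (so a half turn about z gives the same grasp; the last joint's range is limited). The gripper opens to 85 mm and grips with 20 to 120 N. Pads are 22 mm wide; open, the fingers measure 114 mm over their backs; the gripper's body (76 mm by 85 mm) begins 54 mm behind the grasp point. The pads swing forward as they close: fully open they stand 13 mm farther back than shut.
Start: joints at [-1.421, 0.591, 0.048, 1.609, -0.033, 0.943, -0.034], TCP at [0.175, 0.704, 0.231] pointing down, gripper open.
Joint ranges: [-2.69, 2.69], [-0.47, 2.24], [-1.27, 1.36], [0.19, 2.51], [-1.53, 4.68], [0.08, 2.07], [-3.09, 3.09]. Speed limits (rad/s): [2.57, 2.57, 3.14, 3.14, 3.14, 3.14, 3.14].

### API

Orientations are given as [roll, pitch, yaw] about the fixed x, y, z axes, in that order (R = Rz(yaw) Ry(pitch) Rx(roll)).
In Python, from rig import robot, cams, finish_job, nets gives the robot as it stands.
- The arm moves only by the tool servo_tool, never from a script. Its arguments are lists of equal length, an entry for each row: "xyz": the shift along the world's x, y, z in units of 200 mm (1.0 is 200 mm), a list of three; "angular": the turn, a rotation vector about the world's x, y, z in units of 45 degrees (1.0 is 45 degrees), a list of three; "jaw": the closure, from 0 (fully open) to 1 (shut). A call has 1 to 12 rows; each row is the pose to reach, as a shift and turn from the pose commanded when the call began; what a row does not reach only later rows make up. A row lasts 1/10 s, in which the tool goes at most 50 mm and 8.59 degrees, less where a joint would pass 70% of its speed; a pose out of reach is approached as far as the arm can. A call with a number of a shift or a turn outside -1 to 1 is refused whole. A call with a gripper value outside its range is refused whole. The fingers move at their own pace and stop on an object; the grip force is fixed at half the most. Time passes only in rows, so rows that repeat a pose let the fingers close. It gives the time, the measured TCP pose, the force, the opening and the grip force at its end, in the units of the state.
- robot.observe(): the state, without advancing time (a new reading comes with each control period).
- cams.camera(name): name is "side" or "top"; returns a dict with "frame" (420x560x3 uint8, red, green, blue), "fovy" (degrees; the focal length in pixels is half the picture's height over the tangent of half this angle, whatever the lens; pixels are square), "cx", "cy" (the principal point, pixels), "eye" and "attitude" of the camera in the world. Camera axes: x right, y down, z forward; pixel columns grow to the right and rows downward; lengths in m; the calibration is good to about 2 mm. A picture is of the moment at which its call begins. There is no depth.
- finish_job(): hands the job in; it is judged then, once.
Trained networks look in a picture, given as the dict that the camera call returned (one of the last four; its "shot" number tells which), for a name from the list of things; names that differ only in an ending like _2 or _b are one class to them, and where a whole thing is asked for, a point or a joint stands for the part that bears it (a point fixed in the world has none). Each returns a list of dicts, best first, with "p" (0 to 1); they miss things now and then, are a little off and sometimes report something else, mostly with a low value. They report only what shows in the picture. A call takes as long as a camera call.
- nets.outline_of(query, picture): "region" (420x560 bool, what is visible of it) and "position" ([column, row] in pixels, amid what is visible of it).
The state is a dict: "t": time; "joint_positions": joint angles; "qd": joint speeds; "joint_efforts": joint torques, N m; "ee_pos": TCP position; "ee_rot": TCP orientation; "contact_force": force on the tool from outside, world axes, zero at the start; "ft_torque": the same for the moment, N m; "grip_width": finger opening in m; "gripper_force": force on a finger pad.
Only numpy, scipy, OpenCV 4.12 (cv2) and the standard library are available. Lean on these libraries where they do the work, as an engineer would, in place of code of your own. Each camera call takes 0.05 s, during which the arm holds its last target. There are 200 camera calls.

### The job

Pull the green door of the small tool cabinet open against its roller catch, lift the drill-bit caddy off the two hooks inside the door and set it down, without dropping it, upright on the bench top beside the drill vice, with its middle within 15 cm of the middle of the vice. Then push the door fully shut so that the catch snaps in again, without shifting the vice.

Things in the scene. Friction and masses are not known exactly. Their poses are not given: they have to be found in the camera images.
- tool_cabinet: Plywood tool cabinet with a green door, screwed to the bench, its back to the bench's backboard; 210 mm wide, 125 deep, 282 high. Origin: centre of its underside. x from front to back, y along its width towards the hinge, z up. Under its top, near the door's free edge, a double roller catch (two sprung rollers) grips a spear-shaped strike on the door.
- cabinet_door (a joint): Door angle, rad: 0 shut, up to 1.9 open; seen from above it turns clockwise to open. Pulling it out of the catch takes about 11 N at the handle over the first 0.03 rad; shutting it, about 9 N over the last 0.08 rad. Past the catch's middle (0.03 rad) it snaps to 0; short of that the rollers push it back out. Beyond 0.08 rad it swings freely and stays where left.
- door_handle (a point): Middle of the door's handle: a level steel bar, 11 mm thick, 80 long, parallel to the door on its outer face, near its top and free edge. Bar axis 35 mm off the face, 252 above the bench, 28 below the door's top; standoffs 68 mm apart. Turns with the door: x normal to the door, from outer to inner face; y along the door towards the hinge; z up.
- door_hinge (a point): Point on the door's upright hinge axis, 252 mm above the bench, in the plane of the door's inner face. The panel is 15 mm thick, runs 209 mm from the axis to its free edge and stands from 22 to 280 mm above the bench. The handle's middle is 155 mm from the axis along the door and 50 mm outside the inner face. Axes as for the handle.
- hook_seat (a point): Where the middle of the caddy's bar rests inside the door: 85 mm from the hinge axis along the door, 40 off the inner face, 242 above the bench. The two hooks (5 mm dark rod) are 40 mm either side along the door; each runs out from the door, slightly down, then turns up; tips 265 mm above the bench, 56 mm from the inner face. Axes as for the handle.
- bit_caddy: Drill-bit caddy: brown wooden block 52 x 100 x 28 mm with two rows of bits along its middle (up to 67 mm above the base), a steel strap at each end and a red round carrying bar on top; 105 mm long over the straps, about 0.35 kg. At first it hangs by the bar on the two hooks inside the shut door. Origin: centre of its underside. x across the block, y along block and bar, z up.
- caddy_bar (a point): Middle of the caddy's carrying bar: 10 mm thick, axis 104 mm above the caddy's base, along the caddy's y, 100 mm between the straps. On the hooks, grip it at its middle, between the hooks. Raise it 30 to 55 mm (higher, the block meets the hooks from below) to clear the hook tips before drawing it away from the door.
- drill_vice: Blue drill vice lying loose on the bench near its left edge, 60 mm wide, 212 long with its screw, 40 high. Origin: middle of this length and width, at its underside; y along it from the screw to the fixed jaw, x across, z up. Its screw points away from the robot, towards a plywood sheet that lies on the bench, 9 mm high.

How it is judged:
By the outcome, as a careful person would: the job done as asked, in the order asked, and still so for the second after the job is handed in, with the robot touching nothing.
It also fails if it takes over 69 s, if anything falls off the work surface, if the arm or the gripper's body presses on something with over 40 N, if the wrist force passes 120 N, or if a joint passes its speed limit or range.

## Working session

There is one attempt and no reset: what is moved stays moved. The work goes in short steps, Python scripts to look and compute and a tool call to move; the robot and the scene stay as the last step left them, time stands still between calls to the robot, and variables do not carry over. Pictures are saved under pics/ and viewed, at most 10 in all, crops included, and the job is handed in when it is done.

Besides the shell and the picture viewer there is one more tool, called after "Request:" as name(argument=value, ...) on one line, values as JSON. servo_tool: Moves the arm, as the interface text tells. Its arguments: {"type":"object","properties":{"xyz":{"type":"array"},"angular":{"type":"array"},"jaw":{"type":"array"}},"required":["xyz","angular","jaw"]}

```bash
mkdir -p pics
cat > h.py <<'E'
import numpy as np, cv2
from rig import robot, cams, finish_job, nets
from scipy.spatial.transform import Rotation as R
def cal(c):
    f=210/np.tan(np.radians(c["fovy"])/2)
    a=np.array(c["attitude"],float)
    M=a if a.shape==(3,3) else R.from_euler('xyz',a).as_matrix()
    return f,M,np.array(c["eye"],float)
def ray(c,px):
    f,M,e=cal(c); d=M@np.array([(px[0]-c["cx"])/f,(px[1]-c["cy"])/f,1.]); return e,d/np.linalg.norm(d)
def proj(c,P):
    f,M,e=cal(c); q=(np.atleast_2d(P)-e)@M; return q[:,:2]/q[:,2:]*f+[c["cx"],c["cy"]]
def atz(c,px,z):
    e,d=ray(c,px); return e+d*(z-e[2])/d[2]
def tri(a,pa,b,pb):
    e1,d1=ray(a,pa);e2,d2=ray(b,pb)
    s=np.linalg.lstsq(np.c_[d1,-d2],e2-e1,rcond=None)[0]
    p,q=e1+s[0]*d1,e2+s[1]*d2
    return (p+q)/2,np.linalg.norm(p-q)
def save(c,n): cv2.imwrite(f"pics/{n}.png",c["frame"][:,:,::-1])
E
python3 - <<'E'
from h import *
np.set_printoptions(precision=4,suppress=True)
print(robot.observe(),robot.pinch_z)
t=cams.camera("top");s=cams.camera("side")
for c,n in((t,"top0"),(s,"side0")):
    print(n,{k:v for k,v in c.items() if k!="frame"})
    save(c,n)
    for q in("tool_cabinet","cabinet_door","door_handle","bit_caddy","caddy_bar","drill_vice"):
        for o in nets.outline_of(q,c)[:2]:
            v,u=np.nonzero(o["region"]); print(q,o["p"],o["position"],u.min(),u.max(),v.min(),v.max(),len(u))
im=np.hstack([t["frame"],s["frame"]])[:,:,::-1]
E
```

```text
{'t': 0.0, 'joint_positions': array([-1.4205,  0.5921,  0.0483,  1.6098, -0.0333,  0.9427, -0.0337]), 'qd': array([-0.0004, -0.0004, -0.0006, -0.0008, -0.    ,  0.0003,  0.0017]), 'joint_efforts': array([  0.0011, -54.8724,   1.5472, -19.8118,   0.0094,   0.0088,
        -0.    ]), 'ee_pos': array([0.1748, 0.7028, 0.2301]), 'ee_rot': array([-3.1394,  0.0001,  2.8979]), 'contact_force': array([ 0.6968, -0.5948,  0.3963]), 'ft_torque': array([-0.0233,  0.0012,  0.0245]), 'gripper_force': 0.0, 'grip_width': 0.08537096030422758} 0.0187
top0 {'fovy': 48.44780431013511, 'cx': 274.5728617613369, 'cy': 208.15213144642817, 'eye': array([ 0.0014, -0.1929,  0.9252]), 'attitude': array([-2.4577, -0.0059, -1.0762]), 'shot': 1}
tool_cabinet 0.84 [380.3, 214.9] 330 439 139 306 14081
cabinet_door 0.98 [350.5, 217.6] 330 369 142 294 3605
door_handle 0.8 [348.3, 219.7] 329 368 142 294 3676
caddy_bar 0.42 [348.7, 217.8] 330 368 142 294 3681
drill_vice 0.84 [177.2, 281.3] 162 193 230 314 1871
side0 {'fovy': 46.498275948197445, 'cx': 273.8340339377671, 'cy': 213.46487679533539, 'eye': array([0.5271, 0.8482, 0.7978]), 'attitude': array([-2.2498,  0.0174, -3.1099]), 'shot': 2}
tool_cabinet 0.92 [244.5, 168.7] 186 303 101 249 12969
cabinet_door 0.78 [257.8, 181.1] 207 304 123 247 8531
door_handle 0.75 [255.4, 180.2] 208 304 125 245 8272
bit_caddy 0.66 [253.9, 186.2] 208 303 123 245 8448
bit_caddy 0.34 [245.5, 168.4] 186 303 101 249 12919
drill_vice 0.57 [366.8, 333.5] 310 407 303 373 2566
```

View pics/top0.png

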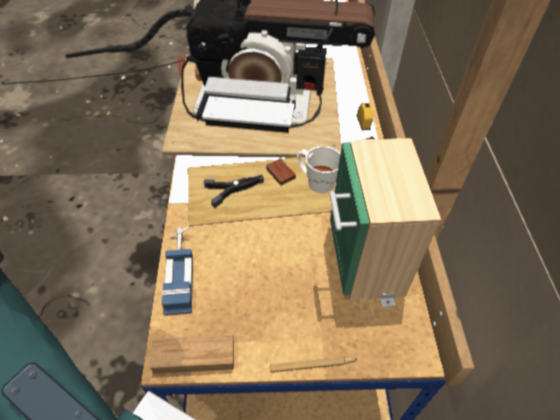

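View pics/side0.png

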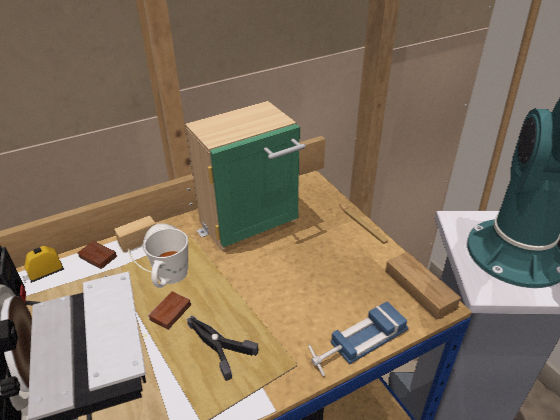

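The pictures show the cabinet at the back (the -y side). Its door faces +y, with the handle at about (340,210) in top and (286,151) in side, on the end nearer the robot. The hinge is on the far (+x) side, and the vice is at (178,280) in top and (367,333) in side. I'll zoom in to get accurate pixels.

Run:
```python
from h import *
t=cv2.imread("pics/top0.png");s=cv2.imread("pics/side0.png")
def crop(im,u0,v0,w,h,k):
    o=cv2.resize(im[v0:v0+h,u0:u0+w],None,fx=k,fy=k,interpolation=cv2.INTER_CUBIC)
    for i in range(0,w,20): cv2.putText(o,str(u0+i),(i*k,10),0,.35,(0,0,255),1); cv2.line(o,(i*k,12),(i*k,18),(0,0,255),1)
    for i in range(0,h,20): cv2.putText(o,str(v0+i),(0,i*k+4),0,.35,(0,0,255),1)
    return o
a=crop(t,320,130,130,180,3); b=crop(s,180,95,135,160,3)
b=cv2.copyMakeBorder(b,0,a.shape[0]-b.shape[0],0,0,0)
cv2.imwrite("pics/crop1.png",np.hstack([a,b])); print(np.hstack([a,b]).shape)
```

```text
(540, 795, 3)
```

View pics/crop1.png

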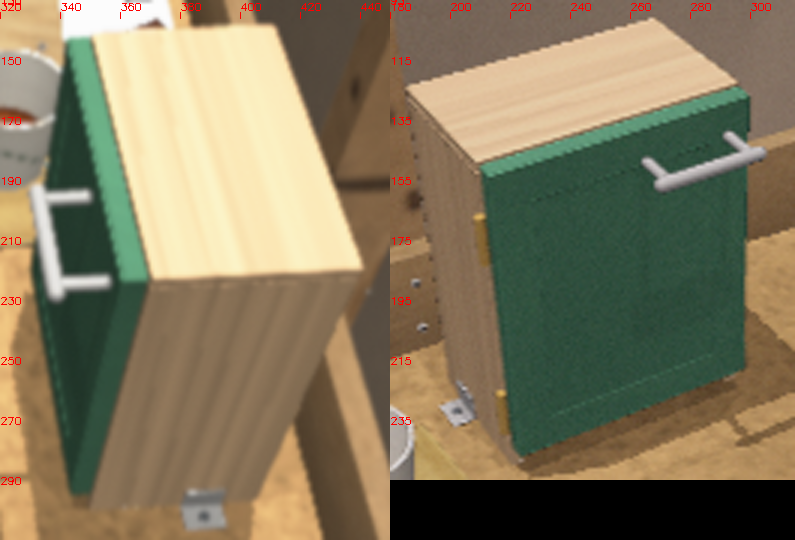

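The crops give clean corners. The handle bar ends are about (332,192)/(339,229) in top and (270,157)/(303,146) in side. I'll fit the door pose to these and locate the vice.

```bash
cat > fit.py <<'E'
from h import *
import pickle
from scipy.optimize import least_squares
np.set_printoptions(precision=4,suppress=True)
t=cams.camera("top");s=cams.camera("side")
H=[(-.05,-.195,.252),(-.05,-.115,.252)]; C=lambda x,y,z:(x,y,z)
obs=[(t,[H[0],H[1],(-.015,0,.28),(-.015,-.209,.28),(-.015,-.209,.022),(0,-.209,.28)],
 [(339,228.5),(332.3,193),(342.7,143.3),(360.7,223.7),(343.3,294.7),(369.3,223.3)]),
 (s,[H[0],H[1],(-.015,0,.28),(-.015,-.209,.28),(-.015,0,.022),(-.015,-.209,.022)],
 [(302.5,146.3),(271,156.5),(211.3,154.3),(299,127.3),(222.3,246.7),(298,218.3)])]
def W(p,P):
    P=np.array(P); c,n=np.cos(p[2]),np.sin(p[2])
    return np.c_[p[0]+c*P[:,0]-n*P[:,1],p[1]+n*P[:,0]+c*P[:,1],P[:,2]+p[3]]
f=lambda p:np.concatenate([(proj(c,W(p,P))-o).ravel() for c,P,o in obs])
r=least_squares(f,[.8,-.3,-1.57,0],loss="soft_l1")
print("hinge x y yaw dz",r.x); print(f(r.x).reshape(-1,2))
for a,b in(((339,228.5),(302.5,146.3)),((332.3,193),(271,156.5)),((342.7,143.3),(211.3,154.3)),((360.7,223.7),(299,127.3))): print("tri",*tri(t,a,s,b))
print("handle",W(r.x,[(-.05,-.155,.252)]))
o=[nets.outline_of("drill_vice",c)[0] for c in(t,s)]
for c,q in((t,o[0]),(s,o[1])):
    v,u=np.nonzero(q["region"]); P=np.array([atz(c,(a,b),.02)[:2] for a,b in zip(u,v)])
    print("vice",cv2.minAreaRect(P.astype(np.float32)*1000))
print("vice px", [atz(t,p,z) for p,z in (((180,229),.02),((165,313),.0),((191,311),.0))],[atz(s,p,z) for p,z in (((318,362),.02),((407,320),.02))])
print("base corners/mug", atz(s,(404,313),.04), atz(t,(323,160),.09),atz(s,(165,240),.09))
E
python3 fit.py
```

```text
hinge x y yaw dz [ 0.6953  0.0023 -1.0158 -0.0021]
[[-0.5748 -0.9479]
 [ 0.0026  1.131 ]
 [ 0.3041 -1.7655]
 [ 0.6007 -0.2486]
 [ 0.2031  0.7361]
 [ 0.506  -0.2303]
 [ 0.3212  0.5689]
 [-0.6054  0.8971]
 [ 0.3111 -0.6153]
 [ 0.8061 -0.5431]
 [ 0.0607  1.4015]
 [ 0.157   0.3148]]
tri [ 0.5031 -0.0598  0.2495] 0.0018654442339698172
tri [ 0.5704 -0.0153  0.253 ] 0.0013973296124897192
tri [0.6874 0.0144 0.2749] 0.0027864909385573733
tri [ 0.5109 -0.0943  0.2764] 0.0016001856447885997
handle [[ 0.5372 -0.0369  0.2499]]
vice ((393.18341064453125, 262.1536865234375), (231.61370849609375, 66.0732421875), 34.70976638793945)
vice ((395.15032958984375, 261.6202697753906), (216.21939086914062, 79.41584777832031), 36.5851936340332)
vice px [array([0.4871, 0.322 , 0.02  ]), array([0.2975, 0.2293, 0.    ]), array([0.3282, 0.1827, 0.    ])] [array([0.4762, 0.3187, 0.02  ]), array([0.2963, 0.2188, 0.02  ])]
base corners/mug [0.305  0.2178 0.04  ] [0.7994 0.093  0.09  ] [0.8009 0.066  0.09  ]
```

Request:
servo_tool(xyz=[[0.02, -0.05, 0.1], [0.08, -0.15, 0.3], [0.14, -0.3, 0.5], [0.21, -0.45, 0.7], [0.28, -0.6, 0.85], [0.35, -0.75, 0.85], [0.42, -0.88, 0.85], [0.45, -0.95, 0.85], [0.45, -0.95, 0.85]], angular=[[0, 0, 0], [0, 0, 0.05], [0, 0, 0.1], [0, 0, 0.15], [0, 0, 0.2], [0, 0, 0.25], [0, 0, 0.3], [0, 0, 0.3], [0, 0, 0.3]], jaw=[0.7, 0.7, 0.7, 0.7, 0.7, 0.7, 0.7, 0.7, 0.7])

```text
t: 1.8
ee_pos: [0.2667, 0.5112, 0.4025]
ee_rot: [3.141, 0.001, 3.128]
contact_force: [0.3, -0.3, -0.8]
grip_width: 0.0257
gripper_force: 0.0
```

Request:
servo_tool(xyz=[[0.05, -0.1, 0], [0.12, -0.25, 0], [0.2, -0.45, 0], [0.28, -0.65, 0], [0.36, -0.8, 0], [0.42, -0.92, 0], [0.45, -0.95, 0], [0.45, -0.95, 0]], angular=[[0, 0, 0.03], [0, 0, 0.08], [0, 0, 0.13], [0, 0, 0.18], [0, 0, 0.24], [0, 0, 0.28], [0, 0, 0.3], [0, 0, 0.3]], jaw=[0.7, 0.7, 0.7, 0.7, 0.7, 0.7, 0.7, 0.7])

```text
t: 2.6
ee_pos: [0.3555, 0.3239, 0.4015]
ee_rot: [3.141, 0.001, -2.916]
contact_force: [-0.4, -0.3, -0.1]
grip_width: 0.026
gripper_force: 0.0
```

Request:
servo_tool(xyz=[[0.05, -0.1, 0], [0.12, -0.25, 0], [0.2, -0.45, 0], [0.28, -0.65, 0], [0.36, -0.8, 0], [0.42, -0.92, 0], [0.45, -0.95, 0], [0.45, -0.95, 0]], angular=[[0, 0, 0.03], [0, 0, 0.08], [0, 0, 0.13], [0, 0, 0.18], [0, 0, 0.24], [0, 0, 0.28], [0, 0, 0.3], [0, 0, 0.3]], jaw=[0.7, 0.7, 0.7, 0.7, 0.7, 0.7, 0.7, 0.7])

```text
t: 3.4
ee_pos: [0.4459, 0.1345, 0.4014]
ee_rot: [3.142, 0.001, -2.679]
contact_force: [0.0, 1.2, 0.4]
grip_width: 0.0257
gripper_force: 0.0
```

Request:
servo_tool(xyz=[[0.05, -0.1, 0], [0.12, -0.25, 0], [0.2, -0.42, 0], [0.28, -0.58, 0], [0.36, -0.7, 0], [0.43, -0.82, 0], [0.456, -0.857, -0.1], [0.456, -0.857, -0.2], [0.456, -0.857, -0.25], [0.456, -0.857, -0.25]], angular=[[0, 0, 0.03], [0, 0, 0.06], [0, 0, 0.09], [0, 0, 0.118], [0, 0, 0.118], [0, 0, 0.118], [0, 0, 0.118], [0, 0, 0.118], [0, 0, 0.118], [0, 0, 0.118]], jaw=[0.7, 0.7, 0.7, 0.7, 0.7, 0.7, 0.7, 0.7, 0.7, 0.7])

```text
t: 4.4
ee_pos: [0.5355, -0.0353, 0.3496]
ee_rot: [3.139, -0.003, -2.583]
contact_force: [0.1, -0.2, 1.0]
grip_width: 0.0258
gripper_force: 0.0
```

Run:
```python
from h import *
t=cams.camera("top");s=cams.camera("side")
p=robot.observe()["ee_pos"]; print(robot.observe()["joint_positions"],p,proj(t,p),proj(s,p))
a=cv2.resize(t["frame"][120:300,300:430],None,fx=3,fy=3);b=cv2.resize(s["frame"][60:240,180:310],None,fx=3,fy=3)
cv2.imwrite("pics/c2.png",np.hstack([a,b])[:,:,::-1])
```

```text
[-0.38362643  0.23902172  0.45298026  1.90786322 -0.12228797  1.02099153
  2.2508587 ] [ 0.53668225 -0.03634824  0.3516424 ] [[341.29035067 172.69316749]] [[287.06869565 108.18677995]]
```

View pics/c2.png

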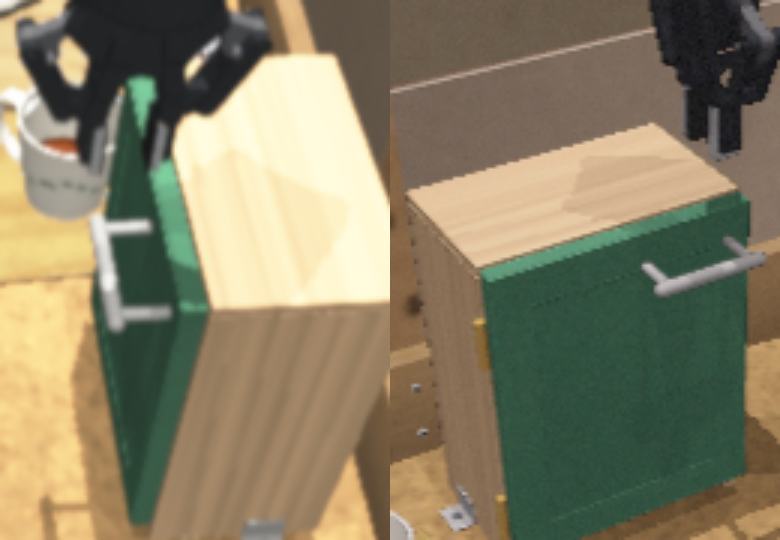

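The gripper sits right over the handle bar: fingertip centre about (341,175) in top and (286,109) in side, close to the prediction. Next I descend to straddle the bar.

Request:
servo_tool(xyz=[[0, 0, -0.08], [0, 0, -0.18], [0, 0, -0.28], [0, 0, -0.36], [0, 0, -0.43], [0, 0, -0.5], [0, 0, -0.55], [0, 0, -0.59], [0, 0, -0.59], [0, 0, -0.59]], angular=[[0, 0, 0], [0, 0, 0], [0, 0, 0], [0, 0, 0], [0, 0, 0], [0, 0, 0], [0, 0, 0], [0, 0, 0], [0, 0, 0], [0, 0, 0]], jaw=[0.7, 0.7, 0.7, 0.7, 0.7, 0.7, 0.7, 0.7, 0.7, 0.7])

```text
t: 5.5
ee_pos: [0.5373, -0.0373, 0.2372]
ee_rot: [3.141, 0.004, -2.586]
contact_force: [-8.0, 3.4, 21.7]
grip_width: 0.0256
gripper_force: 11.2
```

Something touches at the bottom with about 22 N, probably the finger linkage on the door's top. I'll back up a little.

Request:
servo_tool(xyz=[[-0.005, 0.008, 0.04], [-0.005, 0.008, 0.06], [-0.005, 0.008, 0.06]], angular=[[0, 0, 0], [0, 0, 0], [0, 0, 0]], jaw=[0.7, 0.7, 0.7])

```text
t: 5.8
ee_pos: [0.536, -0.0361, 0.2461]
ee_rot: [-3.141, 0.002, -2.585]
contact_force: [-0.3, 0.5, 0.2]
grip_width: 0.0257
gripper_force: 0.0
```

```bash
cat > geo.py <<'E'
import numpy as np
np.set_printoptions(precision=3,suppress=True)
Hg=np.array([.6953,.0023]);Y0=-1.0158
def dp(th,x,y):
    a=Y0-th; return Hg+np.array([np.cos(a)*x-np.sin(a)*y,np.sin(a)*x+np.cos(a)*y])
def arc(a,b,ths,x=-.05,y=-.155):
    p0=dp(a,x,y)
    for t in ths: print(round(t,3),(dp(t,x,y)-p0)/.2,-(t-a)/(np.pi/4))
E
python3 -c "
from geo import *
arc(0,0,[.02,.05,.1,.16,.24,.32,.4,.48,.56,.64,.7,.74]);arc(.74,0,[.78,.84,.92,1,1.08,1.16,1.24,1.32,1.4,1.46,1.5])
print(dp(.74,-.05,-.155),dp(1.5,-.05,-.155))"
```

```text
0.02 [-0.004  0.016] -0.025464790894703257
0.05 [-0.009  0.04 ] -0.06366197723675814
0.1 [-0.016  0.08 ] -0.12732395447351627
0.16 [-0.021  0.128] -0.20371832715762606
0.24 [-0.024  0.193] -0.30557749073643903
0.32 [-0.021  0.259] -0.4074366543152521
0.4 [-0.014  0.323] -0.5092958178940651
0.48 [-0.001  0.387] -0.6111549814728781
0.56 [0.017 0.45 ] -0.7130141450516913
0.64 [0.039 0.511] -0.8148733086305042
0.7 [0.06  0.555] -0.8912676813146139
0.74 [0.075 0.584] -0.9421972631040204
0.78 [0.016 0.028] -0.050929581789406556
0.84 [0.042 0.07 ] -0.12732395447351624
0.92 [0.081 0.122] -0.22918311805232935
1 [0.124 0.171] -0.3310422816311423
1.08 [0.17  0.216] -0.43290144520995544
1.16 [0.221 0.258] -0.5347606087887683
1.24 [0.274 0.296] -0.6366197723675814
1.32 [0.33  0.329] -0.7384789359463945
1.4 [0.388 0.357] -0.8403380995252073
1.46 [0.434 0.376] -0.9167324722093171
1.5 [0.464 0.386] -0.9676620539987237
[0.552 0.08 ] [0.645 0.157]
```

Request:
servo_tool(xyz=[[0, 0, -0.015], [0, 0, -0.015]], angular=[[0, 0, 0], [0, 0, 0]], jaw=[0.7, 0.7])

```text
t: 6.0
ee_pos: [0.5347, -0.0362, 0.2414]
ee_rot: [3.141, -0.001, -2.586]
contact_force: [0.1, -0.6, 0.4]
grip_width: 0.0259
gripper_force: 0.0
```

Request:
servo_tool(xyz=[[-0.004, 0.016, 0], [-0.009, 0.04, 0], [-0.016, 0.08, 0], [-0.021, 0.128, 0], [-0.024, 0.193, 0], [-0.021, 0.259, 0], [-0.014, 0.323, 0], [-0.001, 0.387, 0], [0.017, 0.45, 0], [0.039, 0.511, 0], [0.06, 0.555, 0], [0.075, 0.584, 0]], angular=[[0, 0, -0.025], [0, 0, -0.064], [0, 0, -0.127], [0, 0, -0.204], [0, 0, -0.306], [0, 0, -0.407], [0, 0, -0.509], [0, 0, -0.611], [0, 0, -0.713], [0, 0, -0.815], [0, 0, -0.891], [0, 0, -0.942]], jaw=[0.7, 0.7, 0.7, 0.7, 0.7, 0.7, 0.7, 0.7, 0.7, 0.7, 0.7, 0.7])

```text
t: 7.2
ee_pos: [0.5502, 0.0818, 0.2419]
ee_rot: [-3.141, -0.001, 2.956]
contact_force: [-0.8, -0.7, -0.6]
grip_width: 0.026
gripper_force: 0.0
```

Run:
```python
from h import *
t=cams.camera("top");s=cams.camera("side")
print(robot.observe()["contact_force"],robot.observe()["joint_positions"])
save(s,"s3"); save(t,"t3")
a=cv2.resize(t["frame"][90:330,130:450],None,fx=1.25,fy=1.25);b=cv2.resize(s["frame"][60:300,130:450],None,fx=1.25,fy=1.25)
cv2.imwrite("pics/c3.png",np.hstack([a,b])[:,:,::-1])
```

```text
[-0.69818167  0.00506328  0.02436593] [-0.66935167  0.41917552  0.59315955  1.99990855 -0.31821941  0.81385124
  1.49352438]
```

View pics/c3.png

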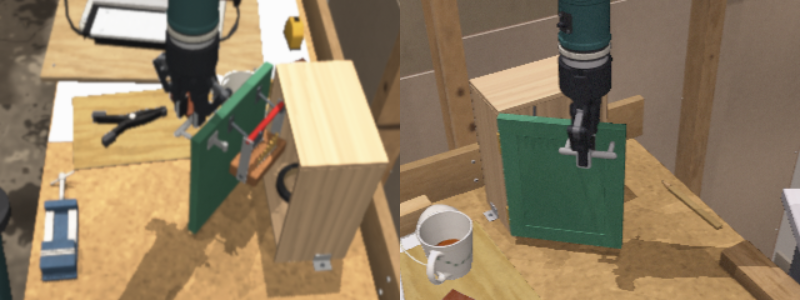

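The door is open about 40° and the caddy with its red bar hangs on the inside, near (265,120) in the left crop. I'll keep opening.

Request:
servo_tool(xyz=[[0.016, 0.028, 0], [0.042, 0.07, 0], [0.081, 0.122, 0], [0.124, 0.171, 0], [0.17, 0.216, 0], [0.221, 0.258, 0], [0.274, 0.296, 0], [0.33, 0.329, 0], [0.388, 0.357, 0], [0.434, 0.376, 0], [0.464, 0.386, 0], [0.464, 0.386, 0]], angular=[[0, 0, -0.051], [0, 0, -0.127], [0, 0, -0.229], [0, 0, -0.331], [0, 0, -0.433], [0, 0, -0.535], [0, 0, -0.637], [0, 0, -0.738], [0, 0, -0.84], [0, 0, -0.917], [0, 0, -0.968], [0, 0, -0.968]], jaw=[0.7, 0.7, 0.7, 0.7, 0.7, 0.7, 0.7, 0.7, 0.7, 0.7, 0.7, 0.7])

```text
t: 8.5
ee_pos: [0.6434, 0.1578, 0.2418]
ee_rot: [-3.141, 0.001, 2.198]
contact_force: [0.1, -0.9, -0.8]
grip_width: 0.0256
gripper_force: 0.0
```

Request:
servo_tool(xyz=[[0, 0, 0.05], [0, 0, 0.2], [0, 0, 0.4], [0, 0, 0.58], [0, 0, 0.68], [-0.15, 0, 0.7], [-0.35, 0, 0.7], [-0.55, -0.05, 0.7], [-0.75, -0.1, 0.7], [-0.8, -0.1, 0.7]], angular=[[0, 0, 0], [0, 0, 0], [0, 0, 0], [0, 0, 0], [0, 0, 0], [0, 0, 0], [0, 0, 0], [0, 0, 0], [0, 0, 0], [0, 0, 0]], jaw=[0.7, 0.7, 0.7, 0.7, 0.7, 0.7, 0.7, 0.7, 0.7, 0.7])

```text
t: 9.5
ee_pos: [0.4783, 0.1347, 0.3818]
ee_rot: [-3.139, -0.005, 2.196]
contact_force: [0.4, -0.6, -0.3]
grip_width: 0.0256
gripper_force: 0.0
```

Run:
```python
from h import *
t=cams.camera("top");s=cams.camera("side")
import pickle; pickle.dump((t,s),open("open.pkl","wb"))
print(robot.observe()["ee_pos"],robot.observe()["contact_force"])
for c in(t,s):
    for q in("cabinet_door","bit_caddy","caddy_bar","drill_vice"):
        for o in nets.outline_of(q,c)[:1]:
            v,u=np.nonzero(o["region"]); print(c["shot"],q,o["p"],o["position"],u.min(),u.max(),v.min(),v.max())
a=cv2.resize(t["frame"][100:280,250:400],None,fx=2.66,fy=3);b=cv2.resize(s["frame"][60:240,130:280],None,fx=2.66,fy=3)
cv2.imwrite("pics/c4.png",np.hstack([a,b])[:,:,::-1])
```

```text
[0.48137885 0.13719149 0.38275349] [-0.38573206  0.13722201 -0.54739403]
9 cabinet_door 0.96 [285.6, 171.0] 247 348 137 228
9 bit_caddy 0.62 [312.6, 197.6] 283 337 168 217
9 caddy_bar 0.65 [311.5, 195.7] 284 338 167 216
9 drill_vice 0.86 [176.1, 279.3] 161 192 227 314
10 cabinet_door 0.68 [241.3, 224.5] 202 271 150 300
10 bit_caddy 0.89 [253.9, 183.1] 232 273 163 226
10 caddy_bar 0.55 [257.4, 179.8] 232 273 163 225
10 drill_vice 0.6 [364.7, 335.3] 312 407 303 373
```

View pics/c4.png

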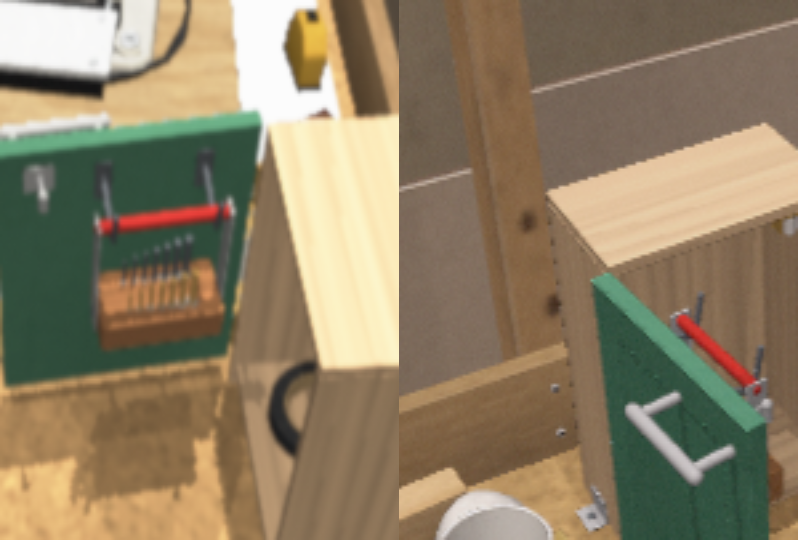

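The open door shows clearly, with the red bar running (286,175)–(337,170) in top and (237,166)–(265,189) in side, still seated on both hooks. I'll triangulate it.

Run:
```python
from h import *; from geo import *
import pickle; t,s=pickle.load(open("open.pkl","rb"))
def red(c,o):
    f=c["frame"].astype(int); m=(f[...,0]>150)&(f[...,1]<70)&(f[...,2]<70)
    m=m.astype(np.uint8)
    x0,y0,x1,y1=o; k=np.zeros_like(m); k[y0:y1,x0:x1]=m[y0:y1,x0:x1]
    v,u=np.nonzero(k); P=np.c_[u,v].astype(float); c0=P.mean(0); d=np.linalg.svd(P-c0,full_matrices=False)[2][0]; q=(P-c0)@d
    print(c0,len(P),c0+d*q.min(),c0+d*q.max()); e=[c0+d*q.min(),c0+d*q.max()]
    return c0,sorted(e,key=lambda p:p[0])
ct,et=red(t,(270,150,345,200)); cs,es=red(s,(225,150,275,205))
print("mid",*tri(t,ct,s,cs)); a,_=tri(t,et[1],s,es[0]); b,_=tri(t,et[0],s,es[1]); print("hinge end",a,"free end",b,np.linalg.norm(a-b),"ang",np.arctan2(*(a-b)[1::-1]))
yawd=np.arctan2(*(a-b)[1::-1])-np.pi/2; th=Y0-yawd; print("theta",th,"seat",dp(th,.04,-.085))
for th in(1.4,1.45,1.5,1.55): print(th,dp(th,.04,-.085),proj(s,np.r_[dp(th,-.05,-.195),.25]),proj(s,np.r_[dp(th,-.05,-.115),.25]),proj(t,np.r_[dp(th,.04,-.085),.242]))
```

```text
[312.1 172.2] 150 [334.965 169.68 ] [288.863 174.761]
[248.768 176.428] 138 [234.881 165.147] [264.098 188.88 ]
mid [0.612 0.045 0.243] 0.0014118111211993435
hinge end [0.642 0.007 0.244] free end [0.581 0.084 0.242] 0.09764926527899594 ang -0.897677528404682
theta 1.4526738551995786 seat [0.611 0.044]
1.4 [0.609 0.039] [[248.151 217.353]] [[222.132 196.855]] [[314.374 174.297]]
1.45 [0.611 0.044] [[242.845 218.893]] [[218.819 197.418]] [[312.87  172.933]]
1.5 [0.613 0.048] [[237.407 220.276]] [[215.473 197.884]] [[311.464 171.527]]
1.55 [0.615 0.052] [[231.855 221.497]] [[212.106 198.251]] [[310.161 170.084]]
```

Request:
servo_tool(xyz=[[0.05, -0.04, 0], [0.14, -0.1, 0], [0.25, -0.18, 0], [0.37, -0.27, 0], [0.48, -0.35, -0.05], [0.57, -0.42, -0.1], [0.63, -0.46, -0.15], [0.64, -0.47, -0.2], [0.64, -0.47, -0.2], [0.64, -0.47, -0.2]], angular=[[0, 0, 0.02], [0, 0, 0.04], [0, 0, 0.064], [0, 0, 0.064], [0, 0, 0.064], [0, 0, 0.064], [0, 0, 0.064], [0, 0, 0.064], [0, 0, 0.064], [0, 0, 0.064]], jaw=[0.7, 0.7, 0.7, 0.7, 0.7, 0.7, 0.7, 0.7, 0.7, 0.7])

```text
t: 11.0
ee_pos: [0.6105, 0.0444, 0.3419]
ee_rot: [-3.141, -0.001, 2.248]
contact_force: [0.6, -0.2, -0.5]
grip_width: 0.0257
gripper_force: 0.0
```

Run:
```python
from h import *
L=[]
for i in range(4):
    c=cams.camera("top"); o=robot.observe(); L.append(np.r_[o["ee_pos"],o["ee_rot"]])
print(np.round(np.mean(L,0),4),np.round(np.std(L,0),4),o["joint_positions"].round(2))
```

```text
[ 6.1080e-01  4.4500e-02  3.4280e-01  3.1408e+00 -3.0000e-04  2.2487e+00] [0.0001 0.     0.0002 0.0004 0.0002 0.0001] [-0.76  0.45  0.88  1.78 -0.39  1.1   0.93]
```

Request:
servo_tool(xyz=[[0.003, 0, -0.08], [0.003, 0, -0.18], [0.003, 0, -0.28], [0.003, 0, -0.37], [0.003, 0, -0.45], [0.003, 0, -0.5], [0.003, 0, -0.53], [0.003, 0, -0.54], [0.003, 0, -0.54]], angular=[[0, 0, 0], [0, 0, 0], [0, 0, 0], [0, 0, 0], [0, 0, 0], [0, 0, 0], [0, 0, 0], [0, 0, 0], [0, 0, 0]], jaw=[0.7, 0.7, 0.7, 0.7, 0.7, 0.7, 0.7, 0.7, 0.7])

```text
t: 12.1
ee_pos: [0.6121, 0.0437, 0.2348]
ee_rot: [3.141, 0.001, 2.248]
contact_force: [1.1, 0.2, 0.0]
grip_width: 0.0257
gripper_force: 0.0
```

Request:
servo_tool(xyz=[[0, 0, -0.02], [0, 0, -0.02], [0, 0, -0.02], [0, 0, -0.02], [0, 0, -0.02], [0, 0, -0.02], [0, 0, -0.02], [0, 0, -0.02]], angular=[[0, 0, 0], [0, 0, 0], [0, 0, 0], [0, 0, 0], [0, 0, 0], [0, 0, 0], [0, 0, 0], [0, 0, 0]], jaw=[0.7, 0.7, 1, 1, 1, 1, 1, 1])

```text
t: 12.9
ee_pos: [0.6132, 0.0425, 0.2317]
ee_rot: [3.14, 0.003, 2.247]
contact_force: [1.6, -0.6, 5.6]
grip_width: 0.0073
gripper_force: 58.5
```

Request:
servo_tool(xyz=[[0, 0, 0.03], [0, 0, 0.06], [0, 0, 0.1], [0, 0, 0.14], [0, 0, 0.18], [0, 0, 0.21], [0, 0, 0.21]], angular=[[0, 0, 0], [0, 0, 0], [0, 0, 0], [0, 0, 0], [0, 0, 0], [0, 0, 0], [0, 0, 0]], jaw=[1, 1, 1, 1, 1, 1, 1])

```text
t: 13.6
ee_pos: [0.6123, 0.0437, 0.2735]
ee_rot: [3.14, 0.001, 2.248]
contact_force: [-0.1, 0.3, -2.9]
grip_width: 0.0075
gripper_force: 58.5
```

Run:
```python
from h import *
t=cams.camera("top");s=cams.camera("side"); o=robot.observe();print(o["ee_pos"],o["contact_force"],o["ft_torque"],o["grip_width"])
a=cv2.resize(t["frame"][100:280,250:400],None,fx=2.66,fy=3);b=cv2.resize(s["frame"][60:240,180:330],None,fx=2.66,fy=3)
cv2.imwrite("pics/c5.png",np.hstack([a,b])[:,:,::-1])
```

```text
[0.61153366 0.04384986 0.2724128 ] [ 0.28881937  0.63843064 -3.58738187] [-0.01469474 -0.00263243  0.01541687] 0.006896579739909935
```

View pics/c5.png

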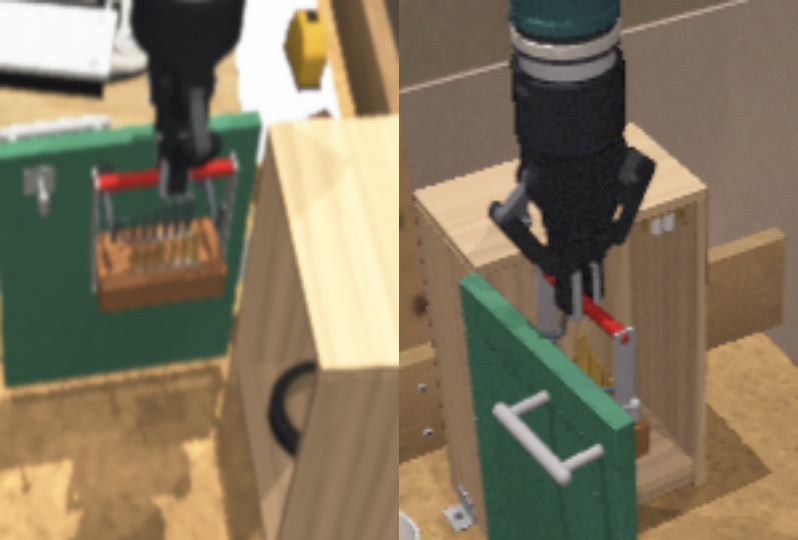

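The caddy is off the hooks, and the force reading shows its weight of about 3.5 N. In the left crop the block is near (160,270) and clear of the hooks. Next: draw it straight away from the door, then carry it towards the vice.

Request:
servo_tool(xyz=[[-0.03, -0.024, 0], [-0.09, -0.07, 0], [-0.16, -0.127, 0], [-0.22, -0.175, 0], [-0.255, -0.175, 0], [-0.32, -0.09, 0], [-0.42, 0.04, 0], [-0.53, 0.19, 0], [-0.64, 0.33, 0], [-0.74, 0.46, 0], [-0.81, 0.55, 0], [-0.832, 0.582, 0]], angular=[[0, 0, 0], [0, 0, 0], [0, 0, 0], [0, 0, 0], [0, 0, 0], [0, 0, 0], [0, 0, 0], [0, 0, 0], [0, 0, 0], [0, 0, 0], [0, 0, 0], [0, 0, 0]], jaw=[1, 1, 1, 1, 1, 1, 1, 1, 1, 1, 1, 1])

```text
t: 14.9
ee_pos: [0.4428, 0.1627, 0.2719]
ee_rot: [-3.141, -0.003, 2.252]
contact_force: [0.9, 0.3, -4.3]
grip_width: 0.0074
gripper_force: 58.4
```

Request:
servo_tool(xyz=[[0, 0, 0], [0, 0, -0.05], [0, 0, -0.14], [0, 0, -0.25], [0, 0, -0.37], [0, 0, -0.49], [0, 0, -0.6], [0, 0, -0.69], [0, 0, -0.76], [0, 0, -0.8], [0, 0, -0.8], [0, 0, -0.8]], angular=[[0, 0, 0], [0, 0, 0], [0, 0, 0], [0, 0, 0], [0, 0, 0], [0, 0, 0], [0, 0, 0], [0, 0, 0], [0, 0, 0], [0, 0, 0], [0, 0, 0], [0, 0, 0]], jaw=[1, 1, 1, 1, 1, 1, 1, 1, 1, 1, 1, 1])

```text
t: 16.1
ee_pos: [0.4461, 0.1594, 0.1124]
ee_rot: [3.141, 0.001, 2.246]
contact_force: [-0.4, 0.4, -3.0]
grip_width: 0.0074
gripper_force: 58.4
```

Run:
```python
from h import *
t=cams.camera("top");s=cams.camera("side"); o=robot.observe();print(o["ee_pos"],o["ee_rot"],o["contact_force"],o["joint_positions"].round(2),o["grip_width"])
a=cv2.resize(t["frame"][130:380,150:400],None,fx=1.6,fy=1.6);b=cv2.resize(s["frame"][120:370,180:430],None,fx=1.6,fy=1.6)
cv2.imwrite("pics/c6.png",np.hstack([a,b])[:,:,::-1])
```

```text
[0.44606925 0.16001607 0.11288033] [3.14012174e+00 7.33886821e-04 2.24705002e+00] [ 0.1350119  -0.25109438 -3.49418235] [-0.88  0.56  0.61  2.27 -0.69  0.49  0.96] 0.007407810929918047
```

View pics/c6.png

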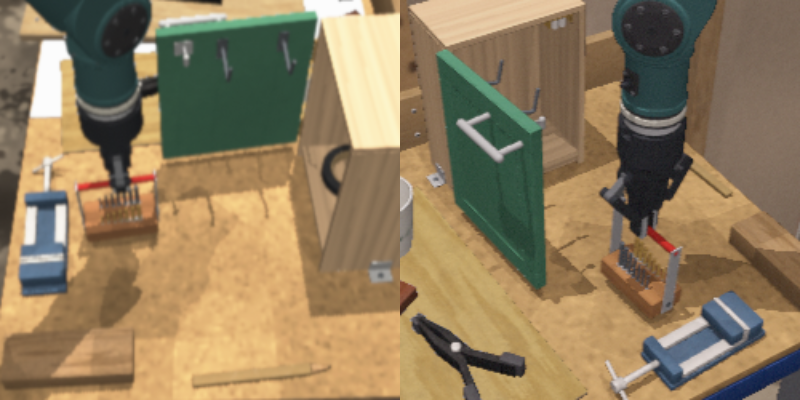

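The caddy hangs level at about (118,210) in the left crop, with a clear gap to the vice at (45,240). I'll lower it.

Request:
servo_tool(xyz=[[0, 0, -0.03], [0, 0, -0.06], [0, 0, -0.075], [0, 0, -0.085], [0, 0, -0.085]], angular=[[0, 0, 0], [0, 0, 0], [0, 0, 0], [0, 0, 0], [0, 0, 0]], jaw=[1, 1, 1, 1, 1])

```text
t: 16.7
ee_pos: [0.4454, 0.1603, 0.0952]
ee_rot: [3.142, -0.0, 2.248]
contact_force: [-0.1, 0.3, -3.7]
grip_width: 0.0072
gripper_force: 58.6
```

Request:
servo_tool(xyz=[[0, 0, -0.008], [0, 0, -0.012], [0, 0, -0.012]], angular=[[0, 0, 0], [0, 0, 0], [0, 0, 0]], jaw=[1, 1, 1])

```text
t: 17.0
ee_pos: [0.4475, 0.1618, 0.0943]
ee_rot: [3.137, -0.0, 2.248]
contact_force: [0.7, 2.4, 8.7]
grip_width: 0.0074
gripper_force: 59.8
```

Request:
servo_tool(xyz=[[0, 0, 0.007], [0, 0, 0.007], [0, 0, 0.007], [0, 0, 0.007], [0, 0, 0.007], [0, 0, 0.007], [0, 0, 0.007]], angular=[[0, 0, 0], [0, 0, 0], [0, 0, 0], [0, 0, 0], [0, 0, 0], [0, 0, 0], [0, 0, 0]], jaw=[1, 1, 0.65, 0.65, 0.65, 0.65, 0.65])

```text
t: 17.7
ee_pos: [0.4451, 0.16, 0.0942]
ee_rot: [-3.141, 0.0, 2.247]
contact_force: [0.4, -0.4, 0.4]
grip_width: 0.0297
gripper_force: 0.0
```

Request:
servo_tool(xyz=[[0, 0, 0.03], [0, 0, 0.1], [0, 0, 0.2], [0, 0, 0.35], [0, 0, 0.55], [0, 0, 0.75], [0, 0, 0.9], [0, 0, 1.0], [0, 0, 1.0]], angular=[[0, 0, 0], [0, 0, 0], [0, 0, 0], [0, 0, 0], [0, 0, 0], [0, 0, 0], [0, 0, 0], [0, 0, 0], [0, 0, 0]], jaw=[0.65, 0.65, 0.65, 0.65, 0.65, 0.65, 0.65, 0.65, 0.65])

```text
t: 18.6
ee_pos: [0.447, 0.1604, 0.2971]
ee_rot: [3.135, 0.0, 2.248]
contact_force: [0.7, 0.7, -0.4]
grip_width: 0.0302
gripper_force: 0.0
```

Run:
```python
from h import *; from geo import *
t=cams.camera("top");s=cams.camera("side"); o=robot.observe();print(o["ee_pos"],o["ee_rot"],o["contact_force"])
for c in(t,s):
    for q in("bit_caddy","drill_vice"):
        for r in nets.outline_of(q,c)[:1]: print(c["shot"],q,r["p"],r["position"],atz(c,r["position"],.03))
P=[]
for c,b in((t,(180,200,280,290)),(s,(290,200,380,300))):
    f=c["frame"].astype(int); m=(f[...,0]>140)&(f[...,1]<70)&(f[...,2]<70); k=np.zeros_like(m); k[b[1]:b[3],b[0]:b[2]]=m[b[1]:b[3],b[0]:b[2]]
    v,u=np.nonzero(k); P.append((u.mean(),v.mean())); print(len(u))
print("bar",tri(t,P[0],s,P[1]))
for th in(1.35,1.4,1.45,1.5): print(th,[proj(c,np.r_[dp(th,-.05,y),.25]) for c in(s,) for y in(-.195,-.115)],proj(t,np.r_[dp(th,0,-.209),.278]))
a=cv2.resize(t["frame"][130:330,150:350],None,fx=2,fy=2);b=cv2.resize(s["frame"][130:330,180:380],None,fx=2,fy=2)
cv2.imwrite("pics/c7.png",np.hstack([a,b])[:,:,::-1])
```

```text
[0.445 0.16  0.294] [ 3.141 -0.001  2.248] [-0.474  0.553 -0.571]
19 bit_caddy 0.67 [225.2, 265.3] [0.447 0.168 0.03 ]
19 drill_vice 0.92 [178.6, 279.0] [0.368 0.239 0.03 ]
20 bit_caddy 0.66 [329.0, 293.9] [0.448 0.162 0.03 ]
88
184
bar (array([0.444, 0.169, 0.106]), np.float64(0.006209697274846099))
1.35 [array([[253.307, 215.664]]), array([[225.403, 196.198]])] [[250.414 161.163]]
1.4 [array([[248.151, 217.353]]), array([[222.132, 196.855]])] [[249.233 157.491]]
1.45 [array([[242.845, 218.893]]), array([[218.819, 197.418]])] [[248.327 153.829]]
1.5 [array([[237.407, 220.276]]), array([[215.473, 197.884]])] [[247.694 150.185]]
```

View pics/c7.png

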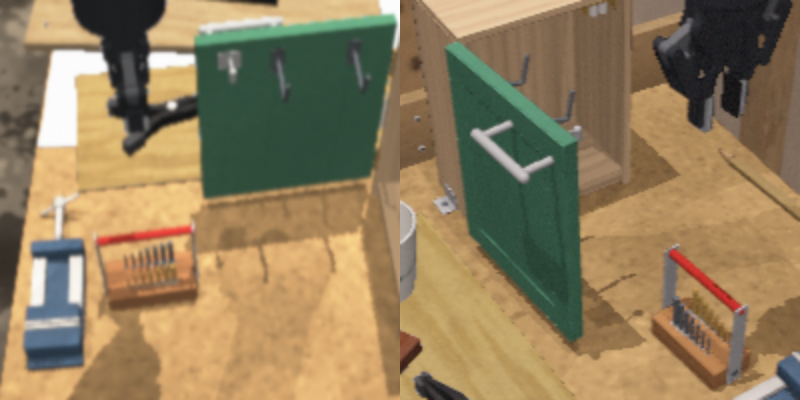

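The caddy stands upright beside the vice at about (150,265) in the left crop, bar at (0.444,0.16,0.106). The door is still at about 1.45 rad. Now to straddle the handle again.

Request:
servo_tool(xyz=[[0, 0, 0.1], [0, 0, 0.25], [0.05, 0, 0.34], [0.15, 0, 0.35], [0.3, 0, 0.35], [0.46, -0.01, 0.35], [0.62, -0.01, 0.35], [0.77, -0.02, 0.35], [0.89, -0.02, 0.35], [0.97, -0.02, 0.35], [0.97, -0.02, 0.35], [0.97, -0.02, 0.35]], angular=[[0, 0, 0], [0, 0, 0], [0, 0, 0], [0, 0, 0], [0, 0, 0], [0, 0, 0], [0, 0, 0], [0, 0, 0], [0, 0, 0], [0, 0, 0], [0, 0, 0], [0, 0, 0]], jaw=[0.7, 0.7, 0.7, 0.7, 0.7, 0.7, 0.7, 0.7, 0.7, 0.7, 0.7, 0.7])

```text
t: 20.1
ee_pos: [0.6386, 0.1557, 0.3629]
ee_rot: [-3.139, -0.001, 2.247]
contact_force: [0.7, -0.1, 0.3]
grip_width: 0.0259
gripper_force: 0.0
```

Run:
```python
from h import *; from geo import *
cams.camera("top"); o=robot.observe();print(o["ee_pos"],o["ee_rot"],dp(1.45,-.052,-.155))
arc(1.45,0,[1.42,1.37,1.3,1.22,1.14,1.06,.98,.9,.82,.75,.7,.68]);arc(.68,0,[.64,.58,.5,.42,.34,.27,.21,.16,.12,.08,.05,.03]);arc(.03,0,[.01,-.01,-.03,-.05,-.07])
```

```text
[0.638 0.156 0.363] [-3.139 -0.001  2.247] [0.639 0.156]
1.42 [-0.023 -0.009] 0.03819718634205491
1.37 [-0.06  -0.026] 0.10185916357881282
1.3 [-0.11  -0.052] 0.1909859317102743
1.22 [-0.166 -0.086] 0.2928450952890874
1.14 [-0.218 -0.125] 0.3947042588679005
1.06 [-0.268 -0.167] 0.49656342244671337
0.98 [-0.313 -0.214] 0.5984225860255264
0.9 [-0.355 -0.264] 0.7002817496043394
0.82 [-0.393 -0.317] 0.8021409131831525
0.75 [-0.422 -0.366] 0.8912676813146139
0.7 [-0.441 -0.402] 0.954929658551372
0.68 [-0.448 -0.416] 0.9803944494460752
0.64 [-0.013 -0.03 ] 0.050929581789406556
0.58 [-0.031 -0.075] 0.12732395447351638
0.5 [-0.05  -0.138] 0.22918311805232935
0.42 [-0.064 -0.201] 0.3310422816311424
0.34 [-0.073 -0.266] 0.4329014452099554
0.27 [-0.076 -0.323] 0.5220282133414168
0.21 [-0.076 -0.372] 0.5984225860255266
0.16 [-0.074 -0.412] 0.6620845632622846
0.12 [-0.07  -0.445] 0.7130141450516913
0.08 [-0.066 -0.477] 0.7639437268410978
0.05 [-0.061 -0.501] 0.8021409131831525
0.03 [-0.058 -0.517] 0.8276057040778558
0.01 [ 0.004 -0.016] 0.02546479089470325
-0.01 [ 0.008 -0.032] 0.050929581789406514
-0.03 [ 0.012 -0.047] 0.07639437268410976
-0.05 [ 0.016 -0.063] 0.10185916357881303
-0.07 [ 0.021 -0.079] 0.12732395447351627
```

Request:
servo_tool(xyz=[[0, 0, -0.08], [0, 0, -0.18], [0, 0, -0.28], [0, 0, -0.38], [0, 0, -0.47], [0, 0, -0.54], [0, 0, -0.59], [0, 0, -0.605], [0, 0, -0.605], [0, 0, -0.605], [0, 0, -0.605]], angular=[[0, 0, 0], [0, 0, 0], [0, 0, 0], [0, 0, 0], [0, 0, 0], [0, 0, 0], [0, 0, 0], [0, 0, 0], [0, 0, 0], [0, 0, 0], [0, 0, 0]], jaw=[0.7, 0.7, 0.7, 0.7, 0.7, 0.7, 0.7, 0.7, 0.7, 0.78, 0.78])

```text
t: 21.25
ee_pos: [0.6398, 0.1561, 0.2442]
ee_rot: [3.14, 0.001, 2.247]
contact_force: [1.0, 0.3, -0.1]
grip_width: 0.0187
gripper_force: 0.0
```

Request:
servo_tool(xyz=[[-0.023, -0.009, -0.01], [-0.06, -0.026, -0.01], [-0.11, -0.052, -0.01], [-0.166, -0.086, -0.01], [-0.218, -0.125, -0.01], [-0.268, -0.167, -0.01], [-0.313, -0.214, -0.01], [-0.355, -0.264, -0.01], [-0.393, -0.317, -0.01], [-0.422, -0.366, -0.01], [-0.441, -0.402, -0.01], [-0.448, -0.416, -0.01]], angular=[[0, 0, 0.038], [0, 0, 0.102], [0, 0, 0.191], [0, 0, 0.293], [0, 0, 0.395], [0, 0, 0.497], [0, 0, 0.598], [0, 0, 0.7], [0, 0, 0.802], [0, 0, 0.891], [0, 0, 0.955], [0, 0, 0.98]], jaw=[0.78, 0.78, 0.78, 0.78, 0.78, 0.78, 0.78, 0.78, 0.78, 0.78, 0.78, 0.78])

```text
t: 22.45
ee_pos: [0.5489, 0.0718, 0.2417]
ee_rot: [3.141, 0.0, 3.018]
contact_force: [0.6, 0.3, -0.2]
grip_width: 0.0188
gripper_force: 0.0
```

Request:
servo_tool(xyz=[[-0.013, -0.03, 0], [-0.031, -0.075, 0], [-0.05, -0.138, 0], [-0.064, -0.201, 0], [-0.073, -0.266, 0], [-0.076, -0.323, 0], [-0.076, -0.372, 0], [-0.074, -0.412, 0], [-0.07, -0.445, 0], [-0.066, -0.477, 0], [-0.061, -0.501, 0], [-0.058, -0.517, 0]], angular=[[0, 0, 0.051], [0, 0, 0.127], [0, 0, 0.229], [0, 0, 0.331], [0, 0, 0.433], [0, 0, 0.522], [0, 0, 0.598], [0, 0, 0.662], [0, 0, 0.713], [0, 0, 0.764], [0, 0, 0.802], [0, 0, 0.828]], jaw=[0.78, 0.78, 0.78, 0.78, 0.78, 0.78, 0.78, 0.78, 0.78, 0.78, 0.78, 0.78])

```text
t: 23.65
ee_pos: [0.538, -0.0307, 0.2414]
ee_rot: [3.142, 0.0, -2.615]
contact_force: [-0.6, 0.7, 0.6]
grip_width: 0.0187
gripper_force: 0.2
```

Request:
servo_tool(xyz=[[0.004, -0.016, 0], [0.008, -0.032, 0], [0.012, -0.047, 0], [0.014, -0.055, 0], [0.014, -0.055, 0]], angular=[[0, 0, 0.025], [0, 0, 0.04], [0, 0, 0.04], [0, 0, 0.04], [0, 0, 0.04]], jaw=[0.78, 0.78, 0.78, 0.78, 0.78])

```text
t: 24.15
ee_pos: [0.5402, -0.0395, 0.2412]
ee_rot: [3.138, -0.0, -2.583]
contact_force: [-2.3, 4.7, 2.0]
grip_width: 0.0185
gripper_force: 2.4
```

Request:
servo_tool(xyz=[[0.005, -0.008, 0], [0.01, -0.016, 0], [0.013, -0.021, 0], [0.013, -0.021, 0]], angular=[[0, 0, 0], [0, 0, 0], [0, 0, 0], [0, 0, 0]], jaw=[0.78, 0.78, 0.78, 0.78])

```text
t: 24.55
ee_pos: [0.5403, -0.0396, 0.241]
ee_rot: [3.129, -0.003, -2.581]
contact_force: [-7.0, 11.9, 9.5]
grip_width: 0.0188
gripper_force: 6.7
```

Request:
servo_tool(xyz=[[-0.01, 0.016, 0], [-0.02, 0.033, 0], [-0.02, 0.033, 0], [-0.02, 0.033, 0.05], [-0.02, 0.033, 0.15], [-0.02, 0.033, 0.3], [-0.02, 0.033, 0.5], [-0.1, 0.1, 0.65], [-0.25, 0.2, 0.7], [-0.4, 0.3, 0.7], [-0.5, 0.4, 0.7], [-0.5, 0.4, 0.7]], angular=[[0, 0, 0], [0, 0, 0], [0, 0, 0], [0, 0, 0], [0, 0, 0], [0, 0, 0], [0, 0, 0], [0, 0, 0], [0, 0, 0], [0, 0, 0], [0, 0, 0], [0, 0, 0]], jaw=[0.78, 0.75, 0.7, 0.7, 0.7, 0.7, 0.7, 0.7, 0.7, 0.7, 0.7, 0.7])

```text
t: 25.75
ee_pos: [0.4412, 0.0361, 0.3819]
ee_rot: [3.14, 0.001, -2.58]
contact_force: [0.3, -0.4, 0.2]
grip_width: 0.0253
gripper_force: 0.0
```

Run:
```python
from h import *
t=cams.camera("top");s=cams.camera("side"); o=robot.observe();print(o["t"],o["ee_pos"],o["contact_force"])
t0=cv2.imread("pics/top0.png")[:,:,::-1];s0=cv2.imread("pics/side0.png")[:,:,::-1]
for n,c,z,b in(("handle/door top",t,t0,(330,185,372,300)),("handle side",s,s0,(205,120,306,248)),("vice top",t,t0,(160,225,194,316)),("vice side",s,s0,(310,300,408,375))):
    A=[cv2.cvtColor(np.ascontiguousarray(i[b[1]:b[3],b[0]:b[2]]),cv2.COLOR_RGB2GRAY).astype(np.float32) for i in(z,c["frame"])]
    print(n,cv2.phaseCorrelate(*A,cv2.createHanningWindow(A[0].shape[::-1],cv2.CV_32F)))
a=cv2.resize(t["frame"][120:320,150:440],None,fx=1.38,fy=1.9);b=cv2.resize(s["frame"][90:380,170:460],None,fx=1.3,fy=1.31)
cv2.imwrite("pics/c8.png",np.hstack([a,b])[:,:,::-1])
```

```text
25.85 [0.44391634 0.03386513 0.38211561] [ 0.97414369 -1.069161    0.68726514]
handle/door top ((0.4032217217211702, 0.021073704258668613), 0.924027321603563)
handle side ((-0.09649765991322568, 0.025827408820887854), 1.0057609237178609)
vice top ((-0.011500635984440066, -0.018139762675929205), 0.9819708013976062)
vice side ((0.04807317306242709, 0.5059888310341023), 0.9139731521606446)
```

View pics/c8.png

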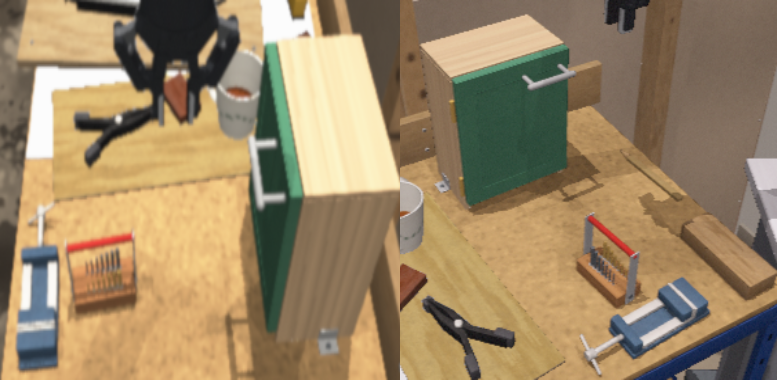

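The door is back to its starting appearance (side view within 0.1 px, top view within 0.4 px). The vice shows no shift in top (0.5 px in side), and the caddy stands upright beside it at about (100,275) in the left crop. The robot is clear of everything, so I'm handing in.

```bash
python3 -c "
from rig import finish_job; print(finish_job())"
```

```text
the job is handed in; nothing more can be done
None
```

The job is handed in at about 26 s: the caddy stands upright on the bench about 11 cm from the vice's middle, the door is pushed fully shut, and the vice has not moved. I judged the shut door and the vice by comparing the final pictures with the first ones; the handed-in job returned no verdict.

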